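# Check the balance, then open the red-capped ball canister

### The job

Get ready to weigh out bearing balls: first set the brass check weight gently down, upright and centred on the round pan of the spring balance, and let go of it. Then unscrew the red cap from its canister: nobody knows whether it has a left-hand or a right-hand thread, so try it one way without forcing it and, if it will not go, the other. Lift it off and finish while still holding it upright, about a hand's breadth above where it sat; leave the blue cap, the bearing and the bearing box as they are.

Things in the scene. Friction and masses are not known exactly. Their poses are not given: they have to be found in the camera images.
- weight: Brass check weight, 500 g, a round body 42 mm in diameter and 42 mm high with a knob (26 mm in diameter, top at 66 mm) on a thin neck. Starts upright on a black rubber pad 90 x 90 x 6 mm. Origin: centre of its underside, z up.
- pan_centre (a point): Centre of the upper face of the balance's round steel pan (120 mm in diameter, 4 mm thick, a red dot in a black circle 60 mm across at its centre); 110 mm above the bench when empty; moves with the pan.
- pan (a joint): How far the sprung pan has sunk, in m: 0 empty, about 0.012 under the check weight, 0.022 at its bottom stop. Spring about 400 N/m.
- balance: Spring balance fixed to the bench: blue base 170 x 160 x 50 mm, below the pan. Origin: centre of its underside. It and the canister stand may stand on either side, left or right.
- stand: Twin canister stand fixed to the bench: dark plate 90 (x) x 220 (y) x 12 mm, origin at the centre of its underside. Two look-alike metal canisters, 68 mm in diameter, 60 mm either side of its centre along its y; shoulders 85 mm above the bench, steel necks under the caps 18 mm high. One neck is left-hand, the other right-hand, at random.
- cap_red: Red screw cap, about 120 g, on either one of the two canisters. Round skirt 60 mm in diameter, 27 mm high; across its top a straight grip bar 52 mm long, 16 mm wide, from 27 to 60 mm above the origin. Origin: centre of the cap's underside, on the canister's shoulder; z up, x along the bar. Lift it straight up by more than 20 mm to clear the neck.
- cap_blue: Blue cap of the same form on the other canister; not to be disturbed. Origin and axes as for the red cap.
- bearing_box: Small cardboard box with a blue band, 70 x 60 x 40 mm, loose on the bench beyond the pad; not to be disturbed. Origin: centre of its underside.
- bearing: Loose steel bearing ring, 62 mm outer diameter, 18 mm high, beside the box; not to be disturbed. Origin: centre of its underside.
- cap_red_grip (a point): Middle of the red cap's grip bar, 45 mm above the cap's underside. The wrong way the cap turns 0.1 to 0.3 rad, then meets a rigid stop: try with 0.4 rad, do not force it. The right way (anticlockwise from above if right-hand, clockwise if left-hand) it turns easily, lifts free once turned 0.8 to 1.0 rad from its start, and stops at about 1.1. Before that it cannot be pulled off (2 mm play).
Things that resemble listed ones, but are neither listed nor needed, are in the scene too. There is more than one size of the stand; the one meant has the size given above.

How it is judged:
By the outcome, as a careful person would: the job done as asked, in the order asked, and still so for the second after the job is handed in, while the arm keeps its last pose, push and grip.
It also fails if it takes over 59 s, if anything falls off the work surface, if the arm or the gripper's body presses on something with over 40 N, if the wrist force passes 120 N, or if a joint passes its speed limit or range.

### The arm

A 6-joint arm with a two-finger parallel gripper is mounted at the origin on the work surface. World frame = base frame: x ahead of the robot, y to its left, z up, the work surface at z = 0. Lengths are in m, angles in rad, forces in N, time in s.
With the tool pointing down it reaches from about 0.425 to 0.95 m from the base axis. Payload 14.7 kg.
Tool frame: the origin (TCP) lies at the very end of the fingers, on their centre line; the grasp point (between the pads) lies 19 mm behind it (grip_depth is the distance from the TCP to the grasp point, in m); z points along the fingers, y is the line along which they close (so a half turn about z gives the same grasp; the last joint's range is limited). The gripper opens to 85 mm and grips with 20 to 120 N. Pads are 22 mm wide; open, the fingers measure 114 mm over their backs; the gripper's body (76 mm by 85 mm) begins 54 mm behind the grasp point. The pads swing forward as they close: fully open they stand 13 mm farther back than shut.
Start: joints at [-1.214, 0.48, 1.596, -0, 1.065, -0.047], TCP at [0.255, -0.598, 0.231] pointing down, gripper open.
Joint ranges: [-2.75, 2.75], [-0.82, 2.05], [0.23, 2.67], [-1.56, 4.7], [0.09, 2.69], [-2.92, 2.92]. Speed limits (rad/s): [1.89, 1.89, 2.39, 3.01, 3.01, 3.01].

### API

Orientations are given as a rotation vector (axis times angle).
In Python, from station import * gives the robot as it stands.
- The arm moves only by the tool apply_moves, never from a script. Its argument "steps" is a list of rows, each a list of 7 numbers: the shift along the tool's x, y, z normalised to -1 to 1, where 1 is 30 mm, then the turn, a rotation vector about the tool's x, y, z normalised to -1 to 1, where 1 is 5 degrees, then the opening, from -1 (shut) to 1 (fully open), so that 0 is half open. A call has exactly 5 rows; each row shifts and turns the commanded pose from where the row before left it, along the tool's axes as they then stand; what a row does not reach is not made up. A row lasts 1/10 s, in which the tool goes at most 50 mm and 8.59 degrees, less where a joint would pass 70% of its speed; a pose out of reach is approached as far as the arm can. A call with a number of a shift or a turn outside -1 to 1 is refused whole. A call with a gripper value outside its range is refused whole. The fingers move at their own pace and stop on an object; "newtons" is the grip in N (left out, the last holds). Time passes only in rows, so rows that do not move let the fingers close, or fill a call up. It gives the time, the measured TCP pose, the force, the opening and the grip force at its end, in the units of the state.
- read_state(): the state, without advancing time (a new reading comes with each control period).
- read_camera(name): name is "side" or "top"; returns a dict with "image" (384x512x3 uint8, red, green, blue), "range_z" (384x512 float32, m along the optical axis (not along the pixel's ray), 0 where there is no reading), "camera_matrix" (3x3 intrinsics, pixels), "distortion" ([k1, k2, p1, p2, k3] as OpenCV has them; the pictures are not rectified), "R" (3x3) and "t" (3): a world point X has camera coordinates R X + t. Camera axes: x right, y down, z forward; pixel columns grow to the right and rows downward; lengths in m; the calibration is good to about 2 mm. A picture is of the moment at which its call begins.
- finish_job(): hands the job in; it is judged then, once.
The state is a dict: "time": time; "joints": joint angles; "joint_vel": joint speeds; "effort": joint torques, N m; "tool_pos": TCP position; "orientation": TCP orientation; "wrist_force": force on the tool from outside, world axes, zero at the start; "torque": the same for the moment, N m; "grip_width": finger opening in m; "grip_force": force on a finger pad.
Only numpy, scipy, OpenCV 4.12 (cv2) and the standard library are available. Lean on these libraries where they do the work, as an engineer would, in place of code of your own. Each camera call takes 0.05 s, during which the arm holds its last target. There are 200 camera calls.

## Working session

There is one attempt and no reset: what is moved stays moved. The work goes in short steps, Python scripts to look and compute and a tool call to move; the robot and the scene stay as the last step left them, time stands still between calls to the robot, and variables do not carry over. Pictures are saved under pics/ and viewed, at most 10 in all, crops included, and the job is handed in when it is done.

Besides the shell and the picture viewer there is one more tool, called as a command line: name --pt "numbers of a row" for each row, then --argument value for the rest. apply_moves: Moves the arm, as the interface text tells. Its arguments: {"type":"object","properties":{"steps":{"type":"array"},"newtons":{"type":"number"}},"required":["steps"]}

```bash
mkdir -p pics
cat > h.py <<'E'
from station import *
import numpy as np, cv2
def shot(n):
    c=read_camera(n); np.savez('%s.npz'%n,**{k:np.array(v) for k,v in c.items()}); return c
def load(n): return dict(np.load('%s.npz'%n))
def w(c,u,v,z=None,win=1):
    K=np.array(c['camera_matrix']);R=np.array(c['R']);t=np.array(c['t'])
    p=cv2.undistortPoints(np.array([[[u,v]]],float),K,np.array(c['distortion'],float))[0,0]
    d=R.T@np.array([p[0],p[1],1]);o=-R.T@t
    if z is not None: s=(z-o[2])/d[2]
    else:
        r=c['range_z'][v-win:v+win+1,u-win:u+win+1];s=np.median(r[r>0])
    return o+s*d
E
python3 - <<'E'
from h import *
for n in('top','side'):
    c=shot(n); cv2.imwrite('pics/%s0.png'%n,cv2.resize(c['image'][:,:,::-1],(800,600)))
    print(n,-np.array(c['R']).T@np.array(c['t']))
print(read_state())
E
```

```text
top [ 0.4610205  -0.00815955  0.97124886]
side [ 0.45058823 -0.79615651  0.72443154]
{'time': 0.1, 'joints': array([-1.21359615e+00,  4.80752906e-01,  1.59678361e+00,  1.46346162e-05,
        1.06510316e+00, -4.65675947e-02]), 'joint_vel': array([ 0.00218456, -0.00035221, -0.00196887,  0.00272771,  0.00140552,
       -0.00077345]), 'effort': array([ 8.60518758e-04, -9.52253866e+01, -4.31045401e+01, -9.93861659e-05,
        5.13411171e-03, -2.94818983e-05]), 'tool_pos': array([ 0.25529554, -0.59738278,  0.23075725]), 'orientation': array([-3.07677557e+00, -6.29718698e-01,  2.34476671e-04]), 'wrist_force': array([ 0.42829127,  0.06512054, -0.69308438]), 'torque': array([0.00553564, 0.02445573, 0.02318013]), 'grip_force': 0.0, 'grip_width': 0.08530524018178033}
```

View pics/top0.png

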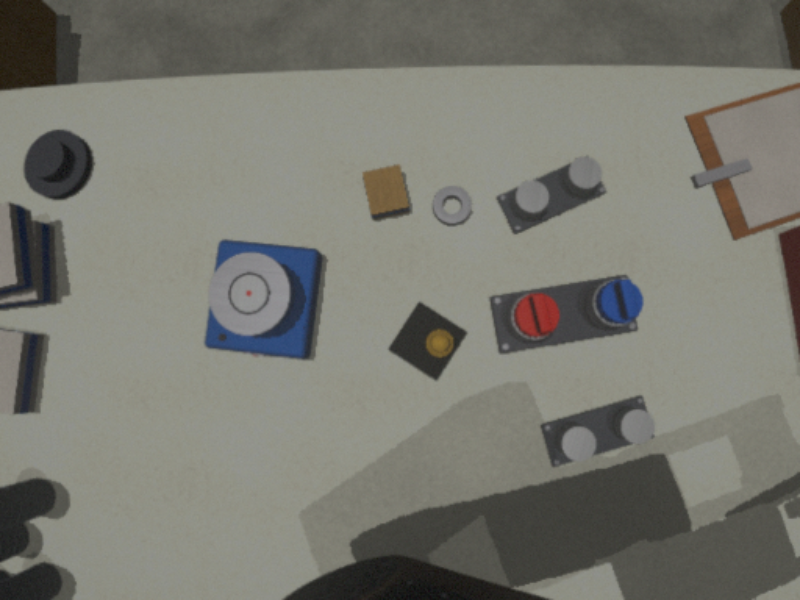

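View pics/side0.png

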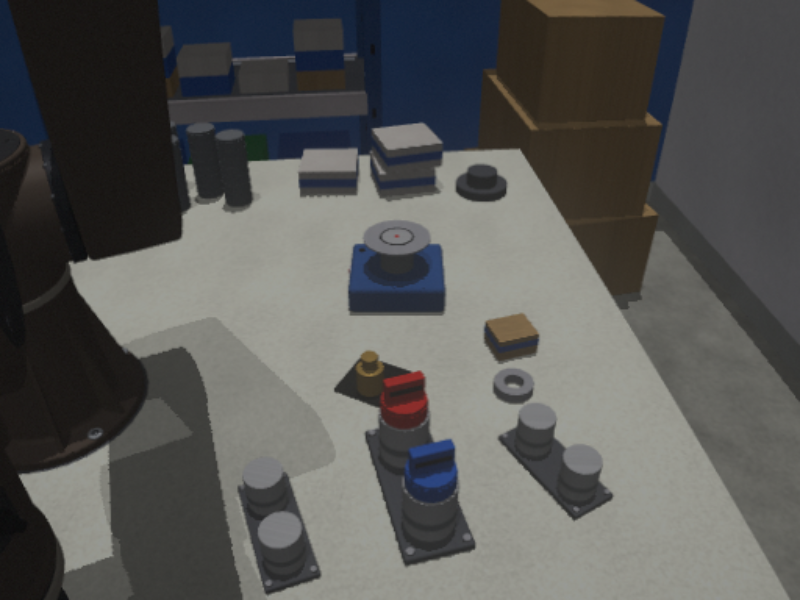

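Top view (800x600 px): three twin stands, at (551,195), (565,315) and (598,432). Only the middle one is full size, and it alone carries the caps: red at (536,316), blue at (618,302). The brass weight on the pad is at (439,343), the pan dot at (249,293), the box at (386,190) and the bearing at (452,205). I'll confirm with a crop and measure.

Run:
```python
from h import *
c=load('top'); im=c['image']
cv2.imwrite('pics/crop0.png',cv2.resize(im[170:255,240:420,::-1],(792,374),interpolation=cv2.INTER_CUBIC))
for k,(x,y) in dict(knob=(439,341),red=(536,316),blue=(618,302),dot=(249,293),box=(386,190),bear=(468,205),c1=(495,297),c2=(502,352),c3=(637,329),c4=(628,277)).items():
    print(k,w(c,int(x*.64),int(y*.64)).round(4))
# point clouds
K=c['camera_matrix'];v,u=np.mgrid[0:384,0:512]
p=cv2.undistortPoints(np.stack([u,v],-1).reshape(-1,1,2).astype(float),K,c['distortion'].astype(float))[:,0]
r=c['range_z'].reshape(-1,1);P=(np.hstack([p,np.ones((len(p),1))])*r-c['t'])@c['R'];P=P.reshape(384,512,3)
f=im.astype(int)
red=(f[...,0]>90)&(f[...,0]>2.2*f[...,1])&(f[...,0]>2*f[...,2])
blue=(f[...,2]>1.5*f[...,0])&(f[...,2]>60)&(u>360)&(u<420)&(v>165)&(v<215)
for n,m,col in(('red',red&(u>300)&(u<370)&(v>180)&(v<225),0),('blue',blue,2)):
    Q=P[m];print(n,m.sum(),Q[:,2].max());B=Q[Q[:,2]>.133];
    B=B[:,:2];print(len(B),B.mean(0),np.ptp(B,0));(e,ev)=np.linalg.eigh(np.cov((B-B.mean(0)).T));print(e**.5,np.degrees(np.arctan2(ev[1,1],ev[0,1])))
Q=P[205:235,265:300].reshape(-1,3);
for lo,hi in((.035,.05),(.06,.085)):
    B=Q[(Q[:,2]>lo)&(Q[:,2]<hi)];print('w',len(B),B.min(0),B.max(0),B.mean(0))
Q=P[150:230,125:200].reshape(-1,3);B=Q[(Q[:,2]>.1)&(Q[:,2]<.12)];print('pan',len(B),(B.min(0)+B.max(0))/2,np.ptp(B,0),B.mean(0))
```

```text
knob [ 0.4939 -0.0244  0.0709]
red [ 0.5231 -0.155   0.1429]
blue [ 0.5433 -0.2744  0.1141]
dot [0.5631 0.2437 0.1104]
box [0.7299 0.0514 0.0401]
bear [ 0.7085 -0.0752  0.0184]
c1 [ 0.563  -0.1138  0.0109]
c2 [ 0.4783 -0.1239  0.0103]
c3 [ 0.5114 -0.3338  0.012 ]
c4 [ 0.5935 -0.3262  0.0021]
red 526 0.9712488605806969
185 [ 0.52672509 -0.16125408] [0.09135243 0.16548005]
[0.01248737 0.01551147] 172.12100864200602
blue 557 0.9712488605806969
184 [ 0.54486595 -0.27853221] [0.10898812 0.28379295]
[0.01438858 0.02155203] 111.78805273894228
w 105 [ 0.47161443 -0.04788913  0.03510232] [ 0.51096662 -0.0085085   0.04998303] [ 0.49036009 -0.0283408   0.04816869]
w 100 [ 0.48033695 -0.03807073  0.06431943] [ 0.50312973 -0.01536161  0.07386167] [ 0.49157464 -0.02704958  0.07002428]
pan 2203 [0.56255136 0.24476485 0.10937897] [0.11936362 0.12034747 0.01100396] [0.56148138 0.24380678 0.11028266]
```

View pics/crop0.png

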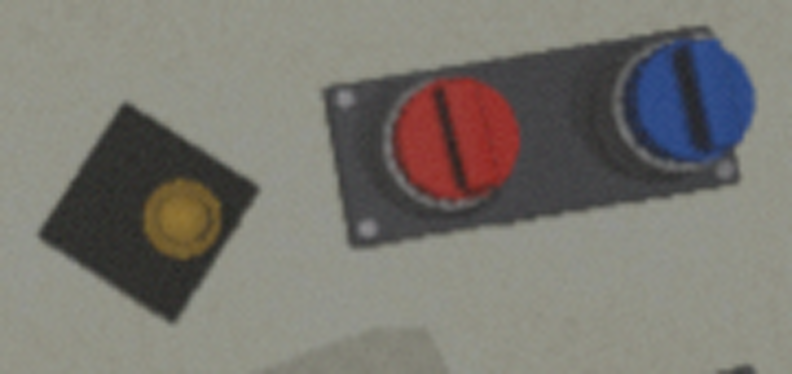

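The crop confirms it: red cap at crop (457,138), bar nearly along x, blue at (690,100), and the weight at (182,218) on its pad. Next I move above the weight and refine the red bar angle.

apply_moves --pt "0.98 -0.96 0 0 0 0 1" --pt "0.98 -0.96 0 0 0 0 1" --pt "0.98 -0.96 0 0 0 0 1" --pt "0.98 -0.96 0 0 0 0 1" --pt "0.98 -0.96 0 0 0 0 1" --newtons 40

```text
time: 0.6
tool_pos: [0.3342, -0.4058, 0.2311]
orientation: [-3.077, -0.629, 0.0]
wrist_force: [1.4, -0.1, 0.6]
grip_width: 0.0858
grip_force: 0.0
```

apply_moves --pt "0.98 -0.96 0 0 0 0 1" --pt "0.98 -0.96 0 0 0 0 1" --pt "0.98 -0.96 0 0 0 0 1" --pt "0.98 -0.96 0 0 0 0 1" --pt "0.98 -0.96 0 0 0 0 1"

```text
time: 1.1
tool_pos: [0.4128, -0.2157, 0.2313]
orientation: [-3.078, -0.63, 0.0]
wrist_force: [0.3, 0.6, 0.1]
grip_width: 0.0852
grip_force: 0.0
```

apply_moves --pt "0.98 -0.96 0 0 0 0 1" --pt "0.98 -0.96 0 0 0 0 1" --pt "0.98 -0.96 0 0 0 0 1" --pt "0.98 -0.96 0 0 0 0 1" --pt "0.98 -0.96 0 0 0 0 1"

```text
time: 1.6
tool_pos: [0.4915, -0.0254, 0.2312]
orientation: [-3.078, -0.63, 0.0]
wrist_force: [0.8, -0.3, -0.3]
grip_width: 0.0852
grip_force: 0.0
```

```bash
cat >> h.py <<'E'
from scipy.spatial.transform import Rotation as Ro
def cloud(c):
    v,u=np.mgrid[0:384,0:512]
    p=cv2.undistortPoints(np.stack([u,v],-1).reshape(-1,1,2).astype(float),c['camera_matrix'],c['distortion'].astype(float))[:,0]
    r=c['range_z'].reshape(-1,1);P=(np.hstack([p,np.ones((len(p),1))])*r-c['t'])@c['R'];P[r[:,0]<=0]=np.nan
    return P.reshape(384,512,3)
def go(x,y,z):
    s=read_state();M=Ro.from_rotvec(s['orientation']).as_matrix()
    print('t',s['time'],'pos',s['tool_pos'].round(4),'yaw',np.degrees(np.arctan2(M[1,0],M[0,0])).round(2),'zdir',M[:,2].round(4),'q6',s['joints'][5].round(3),'F',s['wrist_force'].round(1),'T',s['torque'].round(2),'grip',s['grip_width'].round(4),s['grip_force'])
    print('tool delta in units of 30mm',(M.T@(np.array([x,y,z])-s['tool_pos'])/.03).round(2))
E
python3 - <<'E'
from h import *
c=load('top');P=cloud(c);f=c['image'].astype(int)
for n,sl in(('red',np.s_[180:225,310:370]),('blue',np.s_[168:218,370:420])):
    Q=P[sl].reshape(-1,3)
    B=Q[(Q[:,2]>.137)&(Q[:,2]<.155)];print(n,len(B),B.mean(0))
    (ct,sz,a)=cv2.minAreaRect(B[:,:2].astype(np.float32)*1000);print(ct,sz,a)
    e,ev=np.linalg.eigh(np.cov((B-B.mean(0))[:,:2].T));print(e**.5,np.degrees(np.arctan(ev[1,1]/ev[0,1])))
c=load('side');P=cloud(c)
Q=P[230:300,240:280].reshape(-1,3);B=Q[(Q[:,2]>.137)&(Q[:,2]<.16)];print('side',len(B),B.mean(0),cv2.minAreaRect(B[:,:2].astype(np.float32)*1000))
Q=P[215:260,220:250].reshape(-1,3);B=Q[(Q[:,2]>.064)&(Q[:,2]<.08)];print('sidew',len(B),B.mean(0))
go(.4915,-.027,.231)
E
```

```text
red 205 [ 0.52702272 -0.16126606  0.14415007]
(527.1207885742188, -161.94874572753906) (51.90524673461914, 16.903841018676758) 12.064655303955078
[0.00486709 0.01491622] 12.776960669513885
blue 189 [ 0.54522098 -0.27986465  0.14412029]
(545.5242309570312, -280.731201171875) (49.77224349975586, 16.450056076049805) 8.197161674499512
[0.00465407 0.01472271] 10.254313032709508
side 356 [ 0.52907498 -0.2225703   0.14231196] ((534.0902099609375, -225.43429565429688), (51.0722770690918, 140.59432983398438), 8.150994300842285)
sidew 77 [ 0.48982256 -0.03325776  0.0685485 ]Traceback (most recent call last):
  File "<stdin>", line 11, in <module>
  File "h.py", line 22, in go
    print('t',s['time'],'pos',s['tool_pos'].round(4),'yaw',np.degrees(np.arctan2(M[1,0],M[0,0])).round(2),'zdir',M[:,2].round(4),'q6',s['joints'][5].round(3),'F',s['wrist_force'].round(1),'T',s['torque'].round(2),'grip',s['grip_width'].round(4),s['grip_force'])
                                                                                                                                                                                                                            ^^^^^^^^^^^^^^^^^^^^^
AttributeError: 'float' object has no attribute 'round'
```

apply_moves --pt "-0.03 0.07 0.9 0 0 0 1" --pt "0 0 0.9 0 0 0 1" --pt "0 0 0.9 0 0 0 1" --pt "0 0 0.9 0 0 0 1" --pt "0 0 0.9 0 0 0 1"

```text
time: 2.1
tool_pos: [0.491, -0.0294, 0.0952]
orientation: [-3.078, -0.63, 0.0]
wrist_force: [0.8, -0.1, -0.5]
grip_width: 0.0851
grip_force: 0.0
```

apply_moves --pt "0 0 0.9 0 0 0 1" --pt "0 0 0.7 0 0 0 1" --pt "0 0 0.5 0 0 0 1" --pt "0 0 0.4 0 0 0 1" --pt "0 0 0.27 0 0 0 1"

```text
time: 2.6
tool_pos: [0.491, -0.0294, 0.0123]
orientation: [-3.078, -0.63, 0.001]
wrist_force: [-0.9, 0.3, 1.2]
grip_width: 0.0857
grip_force: 0.0
```

apply_moves --pt "0 0 0 0 0 0 0.4" --pt "0 0 0 0 0 0 0.2" --pt "0 0 0 0 0 0 0.1" --pt "0 0 0 0 0 0 -0.1" --pt "0 0 0 0 0 0 -0.3"

```text
time: 3.1
tool_pos: [0.4916, -0.0295, 0.014]
orientation: [3.077, 0.63, 0.002]
wrist_force: [-0.8, 0.9, 8.4]
grip_width: 0.0405
grip_force: 39.3
```

```bash
sed -i "s/s\['grip_width'\].round(4)/s['grip_width']/" h.py
python3 - <<'E'
from h import *
c=shot('side');cv2.imwrite('pics/s1.png',cv2.resize(c['image'][160:300,150:337,::-1],(748,560)))
go(.562,.244,.2)
E
```

```text
t 3.15 pos [ 0.4916 -0.0295  0.014 ] yaw 23.14 zdir [ 1.2e-03 -2.0e-04 -1.0e+00] q6 1.045 F [-1.6  0.2  7.8] T [-0.05  0.15 -0.06] grip 0.04085871216203238 39.32991343790491
tool delta in units of 30mm [ 5.75 -7.46 -6.2 ]
```

View pics/s1.png

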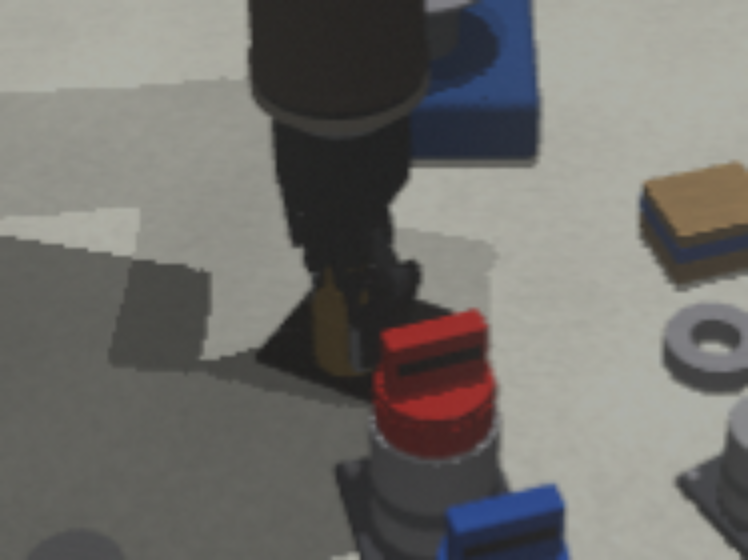

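The weight is gripped at crop (335,330), with the fingers clear of the red cap's canister. Next: lift and carry.

apply_moves --pt "0 0 -0.2 0 0 0 -0.3" --pt "0 0 -0.7 0 0 0 -0.3" --pt "0 0 -1 0 0 0 -0.3" --pt "0 0 -1 0 0 0 -0.3" --pt "0 0 -1 0 0 0 -0.3" --newtons 50

```text
time: 3.65
tool_pos: [0.4907, -0.0294, 0.1318]
orientation: [-3.078, -0.63, 0.0]
wrist_force: [1.0, -0.2, -5.2]
grip_width: 0.0401
grip_force: 52.0
```

apply_moves --pt "0.25 -0.35 -0.8 0 0 0 -0.3" --pt "0.5 -0.65 -0.6 0 0 0 -0.3" --pt "0.5 -0.65 -0.5 0 0 0 -0.3" --pt "0.5 -0.65 -0.4 0 0 0 -0.3" --pt "0.5 -0.65 0 0 0 0 -0.3"

```text
time: 4.15
tool_pos: [0.5192, 0.0794, 0.2014]
orientation: [3.078, 0.63, 0.004]
wrist_force: [-0.1, -1.0, -5.5]
grip_width: 0.0401
grip_force: 52.0
```

apply_moves --pt "0.6 -0.8 0 0 0 0 -0.3" --pt "0.6 -0.8 0 0 0 0 -0.3" --pt "0.6 -0.8 0 0 0 0 -0.3" --pt "0.5 -0.65 0 0 0 0 -0.3" --pt "0.5 -0.65 0 0 0 0 -0.3"

```text
time: 4.65
tool_pos: [0.5518, 0.2146, 0.1995]
orientation: [3.078, 0.631, -0.001]
wrist_force: [0.9, 0.3, -4.6]
grip_width: 0.04
grip_force: 52.0
```

apply_moves --pt "0.35 -0.4 0 0 0 0 -0.3" --pt "0.25 -0.25 0 0 0 0 -0.3" --pt "0.1 -0.16 0 0 0 0 -0.3" --pt "0 0 0 0 0 0 -0.3" --pt "0 0 0 0 0 0 -0.3"

```text
time: 5.15
tool_pos: [0.5616, 0.2434, 0.1991]
orientation: [3.078, 0.629, -0.001]
wrist_force: [0.3, 0.3, -4.6]
grip_width: 0.0402
grip_force: 52.0
```

Run:
```python
from h import *
go(.562,.244,.12)
c=shot('side');cv2.imwrite('pics/s2.png',cv2.resize(c['image'][70:210,170:357,::-1],(748,560)))
```

```text
t 5.15 pos [0.5616 0.2434 0.1991] yaw 23.12 zdir [-5.e-04 -4.e-04 -1.e+00] q6 1.527 F [ 0.3  0.3 -4.6] T [-0.01 -0.   -0.01] grip 0.04022398569435176 51.95808691671118
tool delta in units of 30mm [ 0.02 -0.02  2.64]
```

View pics/s2.png

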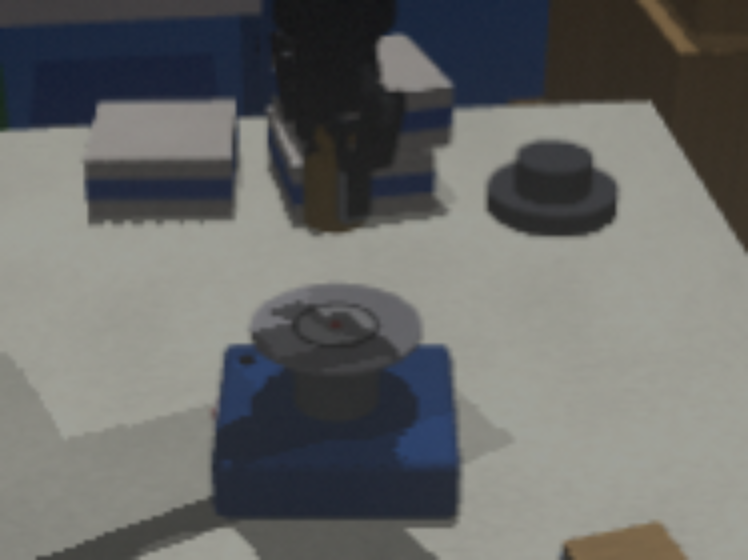

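The weight is upright, hanging at crop (330,180) directly over the pan dot at (336,323). Lowering it now.

apply_moves --pt "0.02 -0.02 0.6 0 0 0 -0.3" --pt "0 0 0.7 0 0 0 -0.3" --pt "0 0 0.6 0 0 0 -0.3" --pt "0 0 0.35 0 0 0 -0.3" --pt "0 0 0.15 0 0 0 -0.3"

```text
time: 5.7
tool_pos: [0.5618, 0.2443, 0.1263]
orientation: [3.078, 0.629, -0.002]
wrist_force: [0.5, -0.2, -4.9]
grip_width: 0.0406
grip_force: 51.9
```

apply_moves --pt "0 0 0.1 0 0 0 -0.3" --pt "0 0 0.1 0 0 0 -0.3" --pt "0 0 0.1 0 0 0 -0.3" --pt "0 0 0.08 0 0 0 -0.3" --pt "0 0 0.08 0 0 0 -0.3"

```text
time: 6.2
tool_pos: [0.5625, 0.245, 0.1136]
orientation: [-3.078, -0.63, -0.001]
wrist_force: [0.7, 0.0, -3.5]
grip_width: 0.0406
grip_force: 52.1
```

apply_moves --pt "0 0 0.06 0 0 0 -0.3" --pt "0 0 0.06 0 0 0 -0.3" --pt "0 0 0 0 0 0 -0.3" --pt "0 0 0 0 0 0 -0.3" --pt "0 0 0 0 0 0 -0.3"

```text
time: 6.7
tool_pos: [0.5624, 0.245, 0.11]
orientation: [-3.078, -0.63, -0.001]
wrist_force: [1.7, -0.4, -1.0]
grip_width: 0.0403
grip_force: 52.3
```

apply_moves --pt "0 0 0.04 0 0 0 -0.3" --pt "0 0 0.04 0 0 0 -0.3" --pt "0 0 0 0 0 0 -0.3" --pt "0 0 0 0 0 0 -0.3" --pt "0 0 0 0 0 0 -0.3" --newtons 20

```text
time: 7.2
tool_pos: [0.5623, 0.245, 0.1075]
orientation: [-3.078, -0.63, -0.0]
wrist_force: [2.3, 0.8, -0.8]
grip_width: 0.0407
grip_force: 52.3
```

Run:
```python
from h import *
go(.562,.244,.2)
c=shot('side');cv2.imwrite('pics/s3.png',cv2.resize(c['image'][100:210,180:330,::-1],(750,550)))
```

```text
t 7.2 pos [0.5623 0.245  0.1075] yaw 23.14 zdir [ 2.e-04  1.e-04 -1.e+00] q6 1.528 F [ 2.3  0.8 -0.8] T [ 0.1  -0.37  0.03] grip 0.04071024860961649 52.34639730420895
tool delta in units of 30mm [-0.02  0.03 -3.08]
```

View pics/s3.png

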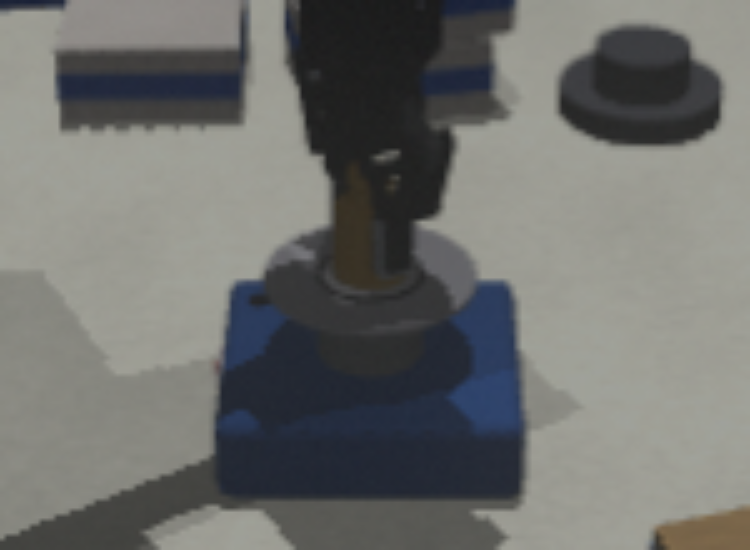

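The weight stands in the ring on the sunken pan at crop (370,270), upright. Releasing slowly.

apply_moves --pt "0 0 0 0 0 0 -0.05" --pt "0 0 0 0 0 0 0.02" --pt "0 0 0 0 0 0 0.08" --pt "0 0 0 0 0 0 0.2" --pt "0 0 0 0 0 0 0.4"

```text
time: 7.75
tool_pos: [0.562, 0.2449, 0.1074]
orientation: [3.078, 0.63, -0.0]
wrist_force: [-0.5, 0.2, 0.5]
grip_width: 0.0599
grip_force: 0.0
```

apply_moves --pt "0 0 0 0 0 0 0.7" --pt "0 0 0 0 0 0 1" --pt "0 0 0 0 0 0 1" --pt "0 0 -0.3 0 0 0 1" --pt "0 0 -0.5 0 0 0 1"

```text
time: 8.25
tool_pos: [0.5617, 0.2447, 0.1316]
orientation: [3.078, 0.63, -0.003]
wrist_force: [-0.3, -0.2, -0.3]
grip_width: 0.0848
grip_force: 0.0
```

apply_moves --pt "0 0 -1 0 0 0 1" --pt "0 0 -1 0 0 0 1" --pt "0 0 -1 0 0 0 1" --pt "0 0 -0.6 0 0 0 1" --pt "0 0 -0.3 0 0 0 1"

```text
time: 8.75
tool_pos: [0.5631, 0.2452, 0.2518]
orientation: [-3.077, -0.63, -0.006]
wrist_force: [0.3, 0.3, -1.1]
grip_width: 0.0854
grip_force: 0.0
```

Run:
```python
from h import *
go(.527,-.1615,.22)
c=shot('side');cv2.imwrite('pics/s4.png',cv2.resize(c['image'][100:210,180:330,::-1],(750,550)))
P=cloud(c)[100:210,180:330].reshape(-1,3);
B=P[(P[:,2]>.15)&(P[:,2]<.17)&(np.hypot(P[:,0]-.562,P[:,1]-.244)<.03)];print(len(B),B.mean(0),B.max(0))
```

```text
t 8.75 pos [0.5631 0.2452 0.2518] yaw 23.14 zdir [ 0.0036  0.0014 -1.    ] q6 1.528 F [ 0.3  0.3 -1.1] T [0.01 0.01 0.03] grip 0.085437026956018 0.0
tool delta in units of 30mm [-6.44 11.99  1.04]
58 [0.56099682 0.23879052 0.15890564] [0.5724855  0.2549703  0.16378373]
```

View pics/s4.png

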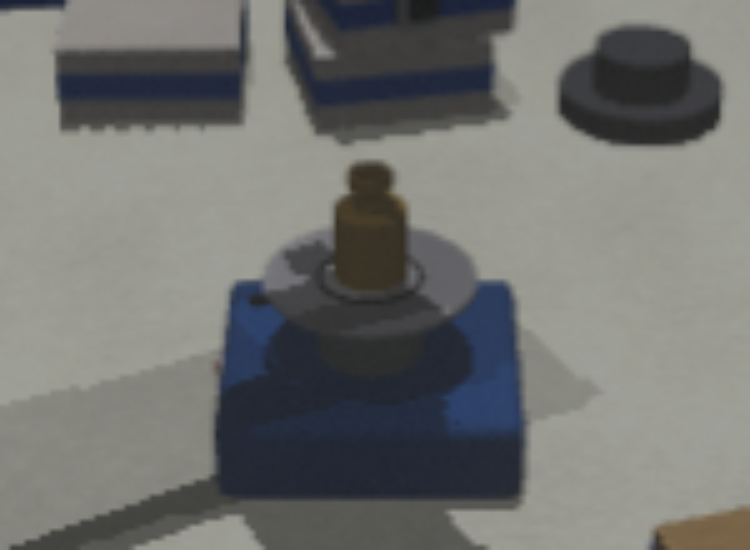

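The weight stands alone, upright and inside the ring, at crop (370,275). On to the red cap.

apply_moves --pt "-0.5 0.92 0 0 0 0 1" --pt "-0.5 0.92 0 0 0 0 1" --pt "-0.5 0.92 0 0 0 0 1" --pt "-0.5 0.92 0 0 0 0 1" --pt "-0.5 0.92 0 0 0 0 1"

```text
time: 9.3
tool_pos: [0.5467, 0.0873, 0.2479]
orientation: [-3.078, -0.63, 0.002]
wrist_force: [-0.1, -1.1, 0.1]
grip_width: 0.0855
grip_force: 0.0
```

apply_moves --pt "-0.5 0.92 0 0 0 0 1" --pt "-0.5 0.92 0 0 0 0 1" --pt "-0.5 0.92 0 0 0 0 1" --pt "-0.5 0.92 0 0 0 0 1" --pt "-0.5 0.92 0 0 0 0 1"

```text
time: 9.8
tool_pos: [0.532, -0.069, 0.2479]
orientation: [-3.077, -0.63, 0.001]
wrist_force: [1.4, -0.3, -0.1]
grip_width: 0.0852
grip_force: 0.0
```

apply_moves --pt "-0.5 0.92 0 0 0 0 1" --pt "-0.5 0.92 0 0 0 0 1" --pt "-0.44 0.95 0 0 0 0 1" --pt "0 0 0.5 0 0 1 1" --pt "0 0 0.5 0 0 1 1"

```text
time: 10.3
tool_pos: [0.5255, -0.1628, 0.2177]
orientation: [-3.122, -0.351, 0.0]
wrist_force: [-0.2, -0.3, -0.1]
grip_width: 0.0858
grip_force: 0.0
```

apply_moves --pt "0 0 0 0 0 0.14 1" --pt "0 0 0 0 0 0 1" --pt "0 0 0 0 0 0 1" --pt "0 0 0 0 0 0 1" --pt "0 0 0 0 0 0 1"

```text
time: 10.8
tool_pos: [0.5262, -0.1617, 0.2189]
orientation: [3.123, 0.342, 0.001]
wrist_force: [0.0, 0.0, 0.1]
grip_width: 0.0855
grip_force: 0.0
```

Run:
```python
from h import *
go(.527,-.1615,.118)
```

```text
t 10.8 pos [ 0.5262 -0.1617  0.2189] yaw 12.5 zdir [ 8.e-04 -3.e-04 -1.e+00] q6 0.999 F [0.  0.  0.1] T [ 0.03  0.02 -0.  ] grip 0.08549422657256485 0.0
tool delta in units of 30mm [ 0.03 -0.    3.36]
```

apply_moves --pt "0.03 0 0.8 0 0 0 1" --pt "0 0 0.9 0 0 0 1" --pt "0 0 0.8 0 0 0 1" --pt "0 0 0.5 0 0 0 1" --pt "0 0 0.3 0 0 0 1"

```text
time: 11.3
tool_pos: [0.5264, -0.1613, 0.1184]
orientation: [-3.123, -0.341, 0.002]
wrist_force: [1.0, -0.5, 0.5]
grip_width: 0.0853
grip_force: 0.0
```

apply_moves --pt "0 0 0 0 0 0 0.3" --pt "0 0 0 0 0 0 -0.2" --pt "0 0 0 0 0 0 -0.5" --pt "0 0 0 0 0 0 -0.7" --pt "0 0 0 0 0 0 -0.9" --newtons 40

```text
time: 11.8
tool_pos: [0.5272, -0.1617, 0.1201]
orientation: [3.123, 0.34, 0.002]
wrist_force: [-2.7, 1.3, 9.2]
grip_width: 0.0156
grip_force: 38.8
```

apply_moves --pt "0 0 0 0 0 0 -0.9" --pt "0 0 0 0 0 0 -0.9" --pt "0 0 0 0 0 0 -0.9" --pt "0 0 0 0 0 0 -0.9" --pt "0 0 0 0 0 0 -0.9"

```text
time: 12.3
tool_pos: [0.5271, -0.1617, 0.1202]
orientation: [3.123, 0.34, 0.002]
wrist_force: [-1.6, 0.5, 7.3]
grip_width: 0.0152
grip_force: 39.5
```

Run:
```python
from h import *
go(.527,-.1615,.118)
c=shot('side');cv2.imwrite('pics/s5.png',cv2.resize(c['image'][190:350,180:340,::-1],(600,600)))
```

```text
t 12.3 pos [ 0.5271 -0.1617  0.1202] yaw 12.44 zdir [ 1.e-03 -4.e-04 -1.e+00] q6 1.001 F [-1.6  0.5  7.3] T [0.15 0.22 0.09] grip 0.01522720020037498 39.4524621963501
tool delta in units of 30mm [-0.   -0.01  0.07]
```

View pics/s5.png

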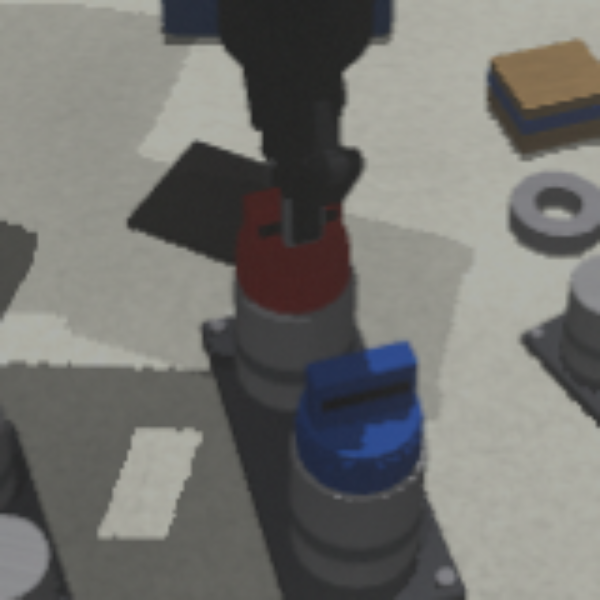

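The bar is gripped at crop (300,215), with the skirt seated. First try: anticlockwise, in small steps.

apply_moves --pt "0 0 -0.02 0 0 -0.4 -0.9" --pt "0 0 0 0 0 -0.5 -0.9" --pt "0 0 0 0 0 -0.5 -0.9" --pt "0 0 0 0 0 -0.5 -0.9" --pt "0 0 0 0 0 -0.5 -0.9"

```text
time: 12.85
tool_pos: [0.5268, -0.1617, 0.1202]
orientation: [3.07, 0.668, 0.0]
wrist_force: [-0.5, -1.1, -1.0]
grip_width: 0.015
grip_force: 39.0
```

```bash
python3 -c "
from h import *
go(.527,-.1615,.118)"
```

```text
t 12.85 pos [ 0.5268 -0.1617  0.1202] yaw 24.54 zdir [ 2.e-04 -2.e-04 -1.e+00] q6 0.79 F [-0.5 -1.1 -1. ] T [-0.13  0.05 -0.05] grip 0.015025550832807601 38.96503150463104
tool delta in units of 30mm [ 0.01 -0.    0.07]
```

Turned 0.21 rad at almost no torque. Continuing to 0.4 rad.

apply_moves --pt "0 0 0 0 0 -0.4 -0.9" --pt "0 0 0 0 0 -0.4 -0.9" --pt "0 0 0 0 0 -0.4 -0.9" --pt "0 0 0 0 0 -0.4 -0.9" --pt "0 0 0 0 0 -0.4 -0.9"

```text
time: 13.35
tool_pos: [0.5268, -0.1616, 0.1202]
orientation: [3.0, 0.932, 0.0]
wrist_force: [0.6, -0.5, -0.4]
grip_width: 0.0151
grip_force: 39.0
```

```bash
python3 -c "
from h import *
go(.527,-.1615,.118)"
```

```text
t 13.35 pos [ 0.5268 -0.1616  0.1202] yaw 34.52 zdir [ 3.e-04 -1.e-04 -1.e+00] q6 0.616 F [ 0.6 -0.5 -0.4] T [0.02 0.04 0.02] grip 0.015124552754829226 38.97566556930542
tool delta in units of 30mm [0.01 0.   0.07]
```

No stop at 0.385 rad and the torque is near zero, so it is a right-hand thread. Continuing to about 1.03 rad.

apply_moves --pt "0 0 0 0 0 -0.7 -0.9" --pt "0 0 0 0 0 -0.7 -0.9" --pt "0 0 0 0 0 -0.7 -0.9" --pt "0 0 0 0 0 -0.7 -0.9" --pt "0 0 0 0 0 -0.7 -0.9"

```text
time: 13.85
tool_pos: [0.5268, -0.1616, 0.1202]
orientation: [2.823, 1.379, 0.0]
wrist_force: [-0.4, 0.2, 0.5]
grip_width: 0.0151
grip_force: 39.0
```

apply_moves --pt "0 0 0 0 0 -0.7 -0.9" --pt "0 0 0 0 0 -0.7 -0.9" --pt "0 0 0 0 0 -0.7 -0.9" --pt "0 0 0 0 0 -0.7 -0.9" --pt "0 0 0 0 0 -0.7 -0.9"

```text
time: 14.35
tool_pos: [0.5268, -0.1616, 0.1202]
orientation: [2.58, 1.792, 0.0]
wrist_force: [-1.1, 0.6, -0.7]
grip_width: 0.0154
grip_force: 39.0
```

```bash
python3 -c "
from h import *
go(.527,-.1615,.118)"
```

```text
t 14.35 pos [ 0.5268 -0.1616  0.1202] yaw 69.58 zdir [ 3.e-04 -1.e-04 -1.e+00] q6 0.004 F [-1.1  0.6 -0.7] T [-0.04  0.05  0.01] grip 0.015442261795889154 38.9780992269516
tool delta in units of 30mm [0.01 0.   0.07]
```

apply_moves --pt "0 0 0 0 0 -0.4 -0.9" --pt "0 0 0 0 0 0 -0.9" --pt "0 0 -0.05 0 0 0 -0.9" --pt "0 0 -0.05 0 0 0 -0.9" --pt "0 0 -0.05 0 0 0 -0.9"

```text
time: 14.85
tool_pos: [0.5268, -0.1617, 0.1247]
orientation: [2.551, 1.833, -0.0]
wrist_force: [-0.7, -2.2, -0.9]
grip_width: 0.0157
grip_force: 39.0
```

```bash
python3 -c "
from h import *
go(.527,-.1615,.22)"
```

```text
t 14.85 pos [ 0.5268 -0.1617  0.1247] yaw 71.41 zdir [ 0.e+00 -1.e-04 -1.e+00] q6 -0.028 F [-0.7 -2.2 -0.9] T [-0.54  0.2  -0.06] grip 0.01567960516162766 38.96601319313049
tool delta in units of 30mm [ 0.01  0.01 -3.18]
```

It is coming free. Lifting straight up to about 90 mm above its seat.

apply_moves --pt "0 0 -0.2 0 0 0 -0.9" --pt "0 0 -0.3 0 0 0 -0.9" --pt "0 0 -0.3 0 0 0 -0.9" --pt "0 0 -0.4 0 0 0 -0.9" --pt "0 0 -0.5 0 0 0 -0.9"

```text
time: 15.35
tool_pos: [0.5268, -0.1615, 0.1766]
orientation: [-2.551, -1.834, -0.0]
wrist_force: [-0.0, -0.0, -0.1]
grip_width: 0.0149
grip_force: 39.2
```

apply_moves --pt "0 0 -0.5 0 0 0 -0.9" --pt "0 0 -0.4 0 0 0 -0.9" --pt "0 0 -0.25 0 0 0 -0.9" --pt "0 0 0 0 0 0 -0.9" --pt "0 0 0 0 0 0 -0.9"

```text
time: 15.85
tool_pos: [0.5267, -0.1615, 0.2098]
orientation: [-2.551, -1.834, 0.0]
wrist_force: [-0.6, 0.3, -1.0]
grip_width: 0.0155
grip_force: 39.2
```

apply_moves --pt "0 0 0 0 0 0 -0.9" --pt "0 0 0 0 0 0 -0.9" --pt "0 0 0 0 0 0 -0.9" --pt "0 0 0 0 0 0 -0.9" --pt "0 0 0 0 0 0 -0.9"

```text
time: 16.35
tool_pos: [0.5267, -0.1616, 0.2099]
orientation: [-2.551, -1.834, 0.0]
wrist_force: [-0.3, -0.0, 0.1]
grip_width: 0.015
grip_force: 39.2
```

Run:
```python
from h import *
go(.527,-.1615,.21)
c=shot('side');cv2.imwrite('pics/s6.png',cv2.resize(c['image'][:,:,::-1],(800,600)))
```

```text
t 16.35 pos [ 0.5267 -0.1616  0.2099] yaw 71.43 zdir [-2.e-04  1.e-04 -1.e+00] q6 -0.029 F [-0.3 -0.   0.1] T [0.04 0.04 0.03] grip 0.015047442755561078 39.195483326911926
tool delta in units of 30mm [ 0.01  0.01 -0.  ]
```

View pics/s6.png

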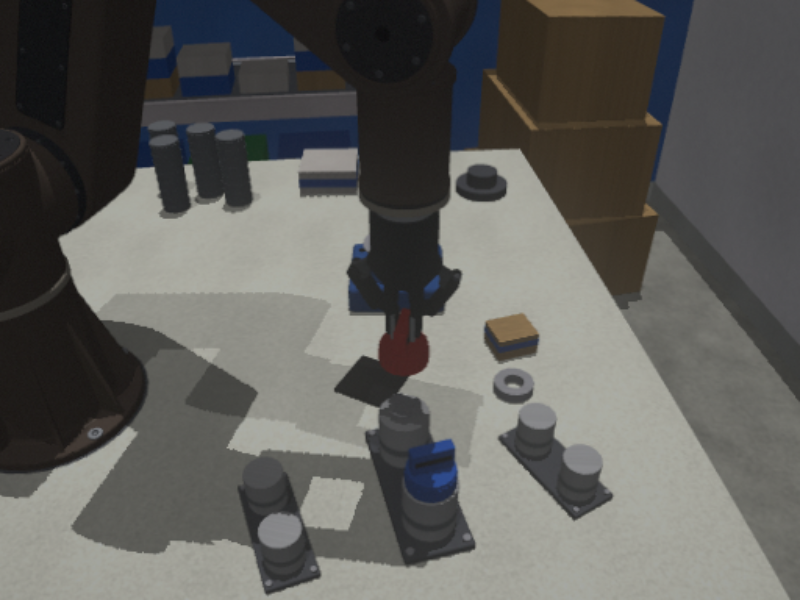

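The red cap at (404,345) is held upright above its bare neck at (404,410). The blue cap, box and bearing are unmoved. Handing in.

```bash
python3 -c "
from station import *
print(finish_job())"
```

```text
the job is handed in; nothing more can be done
None
```

The job is handed in at about 16 s of robot time: the check weight stands released, upright and centred on the pan. The red cap turned anticlockwise (right-hand thread) without meeting a stop and is held upright about 90 mm above its seat, and the blue cap, bearing and box look unmoved in the last picture.

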